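# Set the roll gap of a jeweller's rolling mill

## Task

Set the roll gap of the bench rolling mill: take the upright crank knob on its top handwheel, wind the wheel clockwise (seen from above) until the rolls meet and it stops, then back it off exactly two full turns. Finish with the knob still in the gripper, holding the wheel at that setting so that I can tighten the locking ring under it, and leave the other things on the bench where they are.

Things in the scene. Friction and masses are not known exactly. Their poses are not given: they have to be found in the camera images.
- mill: heavy grey two-roll bench mill on a dark wood riser (170 x 150 x 50), fixed to the bench ahead of the robot; origin under the riser's centre, -x the feed side, z the wheel's axis. A handwheel lies on top: steel rim of mean diameter 92 and thickness 12, its top 251 mm above the bench, three spokes, hub up to 256. All else on or near it is lower.
- wheel_centre (a point): fixed point on the handwheel's vertical axis, 279 mm above the bench, level with knob_grip
- knob_grip (a point): the place to grip on the crank knob: a black upright round handle, diameter 21 at this point, standing on the rim of the handwheel 46 mm from its axis. The knob spans 255 to 301 mm above the bench; this point lies on its centre line, 279 mm above the bench, and goes round with the wheel. Only upright knob on the wheel.
- crank_knob: the same knob as a body; origin at the centre of its underside, 24 mm below knob_grip. It spins freely on its own pin, so a gripper that carries it round the wheel need not turn.
- handwheel (a joint): wheel angle in rad over all its turns (6.283 = one turn). 0 = hard stop, rolls touching; grows as the wheel goes counterclockwise seen from above, raising the top roll 1 mm a turn. Clockwise closes. Starts 0.6 to 1.7 turns open. Steady drag of about 0.12 N m (some 3 N at the knob); stays where it is left; at the stop it goes no further.
- brass_strip: brass strip waiting to be rolled, 75 x 22 x 4, lying flat; origin at the centre of its underside. A bystander, to be left where it is.
- oil_bottle: small oil bottle, diameter 32, height 75, standing; origin at the centre of its underside. A bystander, to be left where it is.
- wire_gauge: round steel wire gauge, a flat disc of diameter 80 and thickness 4 with a hole of diameter 24; origin at the centre of its underside. A bystander, to be left where it is.
- bench_block: steel bench block 68 x 68 x 20 on a rubber pad 85 x 85 x 20; origin at the centre of its underside. A bystander, to be left where it is.
- mallet: wooden mallet standing on its head, head diameter 62, overall height 207, handle upwards; origin at the centre of its underside. A bystander, to be left where it is.
- punch1: steel punch 66 x 8 x 8, lying flat; origin at the centre of its underside. A bystander, to be left where it is.
- punch2: another steel punch 66 x 8 x 8, lying flat; origin at the centre of its underside. A bystander, to be left where it is.

How it is judged:
On the way:
1. the wheel is wound down to its stop, rolls touching (value of joint handwheel below 0.1 rad), for 0.2 s.
At the end, for the whole second after the job is handed in: The handwheel stands two turns (12.57 rad, within 0.2 rad) open from its stop and is still; the fingers grip the crank knob between them: TCP within 18 mm, seen from above, of the knob's grip point and contact force above 4 N (value of joint handwheel between 12.366 and 12.766 rad and velocity of joint handwheel between -0.1 and 0.1 rad/s and contact force between the fingers and crank_knob above 4 N and horizontal distance between the grasp point and knob_grip below 0.018 m); the arm keeps its last pose, push and grip.
It fails at once if a bystander on the bench was shifted by more than 30 mm (distance of any of brass_strip, oil_bottle, wire_gauge, bench_block, mallet, punch1, punch2 from where it was at the start of the episode above 0.03 m).
It also fails if it takes over 67 s, if anything falls off the work surface, if the arm or the gripper's body presses on something with over 40 N, if the wrist force passes 120 N, or if a joint passes its speed limit or range.

## Robot

A 6-joint arm with a two-finger parallel gripper is mounted at the origin on the work surface. World frame = base frame: x ahead of the robot, y to its left, z up, the work surface at z = 0. Lengths are in m, angles in rad, forces in N, time in s.
With the tool pointing down it reaches from about 0.25 to 0.725 m from the base axis. Payload 4 kg.
Tool frame: the origin (TCP) lies between the finger pads, 19 mm behind the fingertips; this is the grasp point; z points along the fingers, y is the line along which they close (so a half turn about z gives the same grasp; the last joint's range is limited). The gripper opens to 85 mm and grips with 20 to 120 N. Pads are 22 mm wide; open, the fingers measure 114 mm over their backs; the gripper's body (76 mm by 85 mm) begins 54 mm behind the grasp point. The pads swing forward as they close: fully open they stand 13 mm farther back than shut.
Start: joints at [-1.162, 0.241, 0.005, 1.335, 0, 1.571], TCP at [0.199, -0.459, 0.25] pointing down, gripper open.
Joint ranges: [-2.72, 2.72], [-1.05, 1.87], [-1.09, 1.28], [-1.99, 2.15], [-1.42, 1.44], [-3.14, 3.14]. Speed limits (rad/s): [2.79, 2.79, 3.14, 3.14, 3.14, 3.14].

## Interface

Orientations are given as a unit quaternion [x, y, z, w].
In Python, from workcell import telemetry, vision, workorder gives the robot as it stands.
- The arm moves only by the shell command python3 -m inch 'ROWS'. ROWS is JSON, a list of rows, each a list of 3 entries, a list of its own where there are three numbers: the turn, a rotation vector about the tool's x, y, z scaled (see below), then the shift along the tool's x, y, z scaled (see below), then the closure, from -1 (fully open) to 1 (shut). A call has 1 to 10 rows; each row shifts and turns the commanded pose from where the row before left it, along the tool's axes as they then stand; what a row does not reach is not made up. The controller multiplies each number of a shift by 0.3 m and each number of a turn by 360 degrees. A row lasts 1/12 s, in which the tool goes at most 41.7 mm and 7.16 degrees, less where a joint would pass 70% of its speed; a pose out of reach is approached as far as the arm can. A call with a number of a shift or a turn outside -1 to 1 is refused whole. A call with a gripper value outside its range is refused whole. The fingers move at their own pace and stop on an object; the grip force is fixed at half the most. Time passes only in rows, so rows that do not move let the fingers close. It gives the time, the measured TCP pose, the force, the opening and the grip force at its end, in the units of the state.
- telemetry.get_obs(): the state, without advancing time (a new reading comes with each control period).
- vision.camera(name): name is "side" or "top" or "wrist"; returns a dict with "img" (480x640x3 uint8, red, green, blue), "fov_y" (degrees; the focal length in pixels is half the picture's height over the tangent of half this angle, whatever the lens; pixels are square), "cx", "cy" (the principal point, pixels), "D" ([k1, k2, p1, p2, k3] as OpenCV has them; the pictures are not rectified), "pose" (4x4, takes a point from camera to world coordinates). Camera axes: x right, y up, looking along -z (the intrinsics and any distortion apply to the point x, -y, -z); pixel columns grow to the right and rows downward; lengths in m; the calibration is good to about 2 mm. A picture is of the moment at which its call begins. There is no depth.
- workorder.job_done(): hands the job in; it is judged then, once.
The state is a dict: "clock": time; "joint_pos": joint angles; "joint_vel": joint speeds; "tau": joint torques, N m; "eef_pos": TCP position; "tool_rot": TCP orientation; "ft_force": force on the tool from outside, world axes, zero at the start; "ft_torque": the same for the moment, N m; "grip_width": finger opening in m; "grasp_force": force on a finger pad.
Only numpy, scipy, OpenCV 4.12 (cv2) and the standard library are available. Lean on these libraries where they do the work, as an engineer would, in place of code of your own. Each camera call takes 0.05 s, during which the arm holds its last target. There are 200 camera calls.

## Working session

There is one attempt and no reset: what is moved stays moved. The work goes in short steps, Python scripts to look and compute and a shell command to move; the robot and the scene stay as the last step left them, time stands still between calls to the robot, and variables do not carry over. Pictures are saved under pics/ and viewed, at most 10 in all, crops included, and the job is handed in when it is done.

```bash
mkdir -p pics; ls; python3 - <<'E'
from workcell import telemetry, vision
import cv2,numpy as np
o=telemetry.get_obs();print({k:np.round(v,3).tolist() for k,v in o.items()})
ims=[]
for n in("top","side"):
    c=vision.camera(n);print(n,c["fov_y"],c["cx"],c["cy"],c["D"],np.round(c["pose"],3).tolist())
    cv2.imwrite(f"pics/{n}0.png",c["img"][:,:,::-1])
E
```

```text
pics
{'clock': 0.0, 'joint_pos': [-1.162, 0.241, 0.004, 1.335, 0.0, 1.571], 'joint_vel': [0.001, 0.001, -0.001, -0.0, 0.001, -0.001], 'tau': [0.001, -37.232, 25.241, 0.017, 0.0, 0.0], 'eef_pos': [0.199, -0.458, 0.249], 'tool_rot': [0.979, 0.203, -0.0, -0.001], 'ft_force': [-0.226, 0.754, 0.557], 'ft_torque': [-0.018, 0.003, 0.002], 'grasp_force': 0.0, 'grip_width': 0.085}
top 45.067416246683024 315.2627804669426 228.34402417436752 [-0.04655079  0.          0.          0.          0.        ] [[0.024, 0.983, -0.184, 0.202], [-1.0, 0.022, -0.011, 0.023], [-0.006, 0.184, 0.983, 1.827], [0.0, 0.0, 0.0, 1.0]]
side 48.333144196238564 322.7938303953148 230.6961094755579 [0.02538194 0.         0.         0.         0.        ] [[-0.941, 0.194, -0.278, 0.122], [-0.338, -0.479, 0.81, 1.194], [0.024, 0.856, 0.517, 0.941], [0.0, 0.0, 0.0, 1.0]]
```

View pics/top0.png

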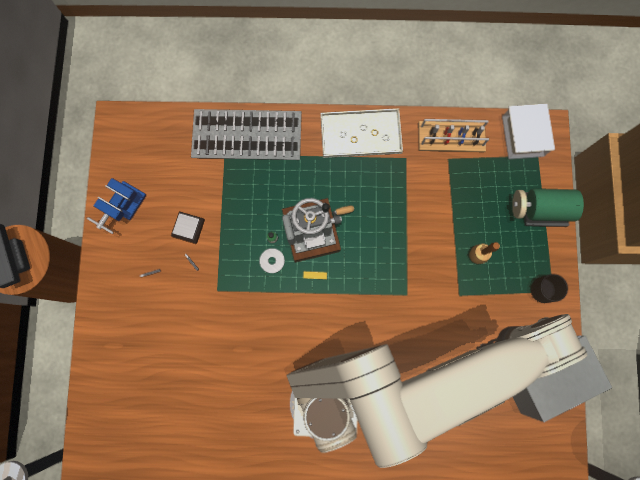

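View pics/side0.png

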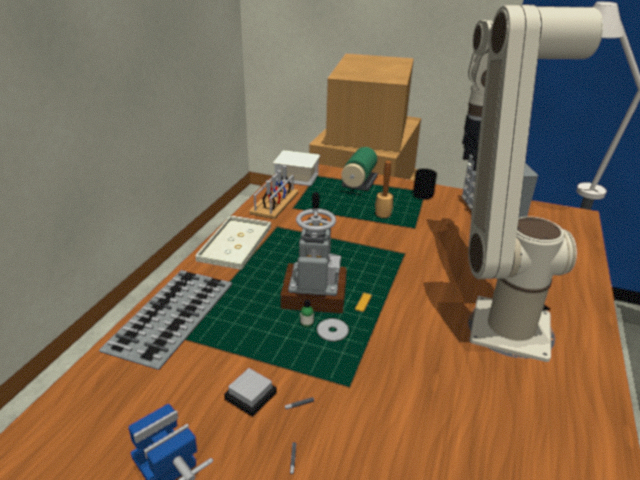

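The top view shows the mill at about (312,228), with the wheel rim around (310,216) and a dark knob near (326,208). The side view shows the wheel at (316,221) and the knob at (316,200). I'll enlarge both.

```bash
python3 - <<'E'
import cv2,numpy as np
a=cv2.imread("pics/top0.png")[180:270,260:380];b=cv2.imread("pics/side0.png")[180:270,256:376]
f=lambda i:cv2.resize(i,None,fx=4.8,fy=4.8,interpolation=cv2.INTER_CUBIC)
z=np.hstack([f(a),f(b)]);z=cv2.resize(z,(800,300));cv2.imwrite("pics/z0.png",z)
E
```

```text
(no output)
```

View pics/z0.png

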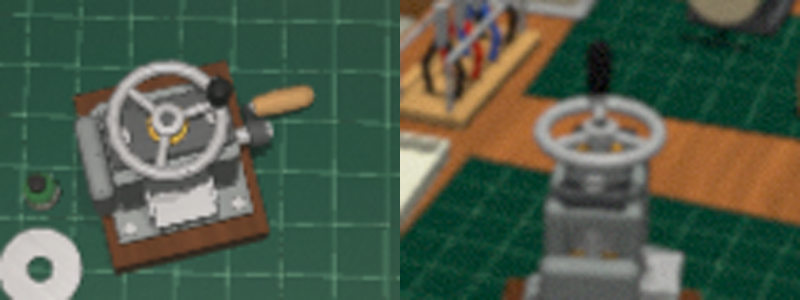

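The left half shows the rim centred at top px ≈(310.4,216) and the black knob at ≈(325.7,207.6). On the right, the knob is at side px ≈(315.5,200.5) and the rim centre at ≈(316,219.5). I'll triangulate these using masks.

```bash
cat > h.py <<'E'
import cv2,numpy as np
from workcell import telemetry, vision
def ray(c,uv):
    f=240/np.tan(np.radians(c["fov_y"])/2)
    K=np.array([[f,0,c["cx"]],[0,f,c["cy"]],[0,0,1]])
    x,y=cv2.undistortPoints(np.array([[uv]],float),K,np.array(c["D"],float))[0,0]
    P=np.array(c["pose"]);d=P[:3,:3]@[x,-y,-1];return P[:3,3],d/np.linalg.norm(d)
def plane(c,uv,z):
    o,d=ray(c,uv);return o+d*(z-o[2])/d[2]
def tri(r1,r2):
    (a,u),(b,v)=r1,r2
    t,s=np.linalg.lstsq(np.c_[u,-v],b-a,rcond=None)[0]
    return (a+u*t+b+v*s)/2,np.linalg.norm(a+u*t-b-v*s)
def dark(c,x0,x1,y0,y1,th=45):
    m=(c["img"][y0:y1,x0:x1].max(2)<th).astype(np.uint8)
    n,l,s,ce=cv2.connectedComponentsWithStats(m);i=1+np.argmax(s[1:,4])
    return ce[i]+[x0,y0],s[i]+[x0,y0,0,0,0]
def rim(c,x0,x1,y0,y1):
    i=c["img"][y0:y1,x0:x1].astype(int)
    m=((i.min(2)>125)&(np.ptp(i,axis=2)<30)).astype(np.uint8)
    n,l,s,ce=cv2.connectedComponentsWithStats(m);k=1+np.argmax(s[1:,4])
    p=cv2.findContours((l==k).astype(np.uint8),cv2.RETR_EXTERNAL,cv2.CHAIN_APPROX_NONE)[0][0]
    e=cv2.fitEllipse(cv2.convexHull(p)[:,0]);return np.array(e[0])+[x0,y0],e[1:],s[k]
E
python3 - <<'E'
from h import *
t=vision.camera("top");s=vision.camera("side")
kt,b1=dark(t,316,334,199,215);ks,b2=dark(s,306,326,188,214)
print(kt,b1,ks,b2)
print("knob tri",tri(ray(t,kt),ray(s,ks)))
rt=rim(t,288,332,195,238);rs=rim(s,292,340,207,228);print(rt,rs)
print("rim tri",tri(ray(t,rt[0]),ray(s,rs[0])))
print("by eye",tri(ray(t,(325.7,207.6)),ray(s,(315.5,200.5))),tri(ray(t,(310.4,216)),ray(s,(316,219.5))))
for z in(.279,.301):print("knob top on",z,plane(t,kt,z))
print("rim",plane(t,rt[0],.25),plane(t,(310.4,216),.25))
E
```

```text
[325.22222222 208.77777778] [322 206   7   6  18] [315.22413793 199.9137931 ] [311 192   9  17 116]
knob tri (array([0.54837597, 0.0138374 , 0.27743073]), np.float64(0.0042857347457491675))
(array([307.31797981, 216.97018242]), ((35.3638916015625, 42.72849655151367), 64.57146453857422), array([  0,   3,  41,  37, 548], dtype=int32)) (array([315.76347542, 218.77373695]), ((20.438467025756836, 38.09023666381836), 91.16929626464844), array([  5,   2,  38,  19, 340], dtype=int32))
rim tri (array([0.52904914, 0.06281761, 0.25032286]), np.float64(0.002526432268399648))
by eye (array([0.55025448, 0.0121273 , 0.27504063]), np.float64(0.0002840138359118524)) (array([0.5324983 , 0.05422498, 0.24311448]), np.float64(0.0005030758489355418))
knob top on 0.279 [0.54588932 0.01336249 0.279     ]
knob top on 0.301 [0.54099837 0.01349243 0.301     ]
rim [0.52785773 0.06254079 0.25      ] [0.53081081 0.05403119 0.25      ]
```

By eye, the knob is at (0.549,0.0125), z≈0.275, and the wheel axis is at (0.531,0.054). That makes the radius 45.7 mm, which matches the 46 mm given. Next I raise the arm, turn the tool so its x is world +y and its y is world +x, and travel there for a wrist view.

```bash
python3 -m inch '[[[0,0,-0.0185],[0,0,-0.05],-1],[[0,0,-0.0185],[0,0,-0.05],-1],[[0,0,-0.0185],[0,0,-0.05],-1],[[0,0,-0.0185],[0,0,-0.05],-1],[[0,0,-0.0185],[0,0,-0.05],-1],[[0,0,-0.0185],[0,0,-0.05],-1],[[0,0,-0.0185],[0,0,-0.05],-1],[[0,0,-0.0185],[0,0,-0.05],-1],[[0,0,-0.0185],[0,0,-0.05],-1],[[0,0,-0.0185],[0,0,-0.05],-1]]'
python3 - <<'E'
from h import *
o=telemetry.get_obs();print(o["clock"],o["eef_pos"],o["tool_rot"],o["joint_pos"])
E
```

```text
clock: 1.03
eef_pos: [0.1987, -0.4586, 0.4005]
tool_rot: [0.705, 0.709, 0.0, -0.0]
ft_force: [0.9, -0.6, 0.1]
grip_width: 0.0854
grasp_force: 0.0
1.0333 [ 0.19870403 -0.45862681  0.40053716] [ 7.04932843e-01  7.09274015e-01  1.17175666e-04 -2.09555470e-04] [-1.16198690e+00  2.33515420e-01  3.82804080e-01  1.72056110e+00
  6.23396067e-05  4.02670062e-01]
```

```bash
python3 -m inch '[[[0,0,0.001],[0.1,0.075,0],-1],[[0,0,0],[0.1,0.075,0],-1],[[0,0,0],[0.1,0.075,0],-1],[[0,0,0],[0.1,0.075,0],-1],[[0,0,0],[0.1,0.075,0],-1],[[0,0,0],[0.1,0.075,0],-1],[[0,0,0],[0.1,0.075,0],-1],[[0,0,0],[0.1,0.075,0],-1],[[0,0,0],[0.1,0.075,0],-1],[[0,0,0],[0.1,0.075,0],-1]]'
python3 -m inch '[[[0,0,0],[0.1,0.075,0],-1],[[0,0,0],[0.1,0.075,0],-1],[[0,0,0],[0.1,0.075,0],-1],[[0,0,0],[0.05,0.05,0],-1],[[0,0,0],[0,0,0],-1],[[0,0,0],[0,0,0],-1]]'
python3 - <<'E'
from h import *
c=vision.camera("wrist");print(c["fov_y"],c["cx"],c["cy"],c["D"],np.round(c["pose"],4).tolist(),telemetry.get_obs()["joint_pos"])
np.save("w1.npy",c,allow_pickle=True)
cv2.imwrite("pics/w1.png",c["img"][:,:,::-1])
E
```

```text
clock: 1.87
eef_pos: [0.426, -0.1583, 0.4]
tool_rot: [0.709, 0.705, -0.0, 0.0]
ft_force: [1.0, -1.1, 0.0]
grip_width: 0.0855
grasp_force: 0.0
clock: 2.37
eef_pos: [0.5088, -0.0545, 0.3991]
tool_rot: [0.708, 0.706, -0.001, -0.001]
ft_force: [-0.6, 0.1, -0.7]
grip_width: 0.0853
grasp_force: 0.0
66.05101704193241 319.89363963891986 235.26677673581648 [-0.0612459  0.         0.         0.         0.       ] [[1.0, 0.0026, 0.0028, 0.5081], [-0.0033, 0.9582, 0.2861, 0.0191], [-0.002, -0.2861, 0.9582, 0.5236], [0.0, 0.0, 0.0, 1.0]] [-1.08144861e-01  2.59039163e-01  4.13531856e-01  1.72675494e+00
 -4.36133727e-04  1.46760061e+00]
```

View pics/w1.png

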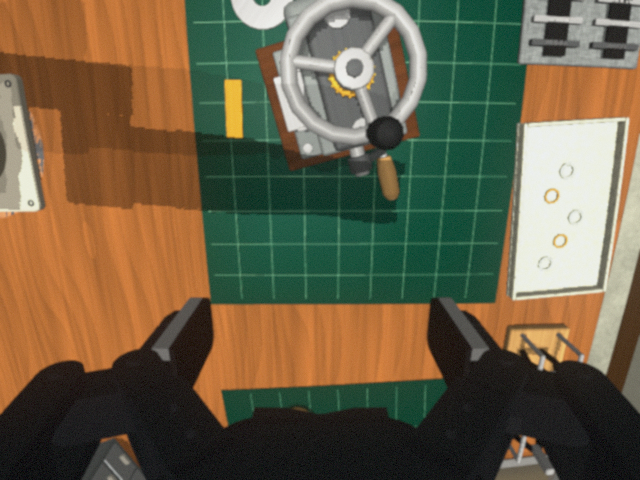

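The wrist view shows the rim centred at ≈(353,70), the hub at (354,68) and the knob top at (385,133). I'll take a second wrist position for the parallax.

```bash
python3 -m inch '[[[0,0,0],[0.1,0.1,0],-1],[[0,0,0],[0.1,0.05,0],-1],[[0,0,0],[0,0,0],-1],[[0,0,0],[0,0,0],-1]]'
python3 - <<'E'
from h import *
c=vision.camera("wrist");np.save("w2.npy",c,allow_pickle=True)
cv2.imwrite("pics/w2.png",c["img"][:,:,::-1])
w=np.load("w1.npy",allow_pickle=True).item()
def find(c,g):
    x,y=g
    k=dark(c,x-28,x+28,max(y-28,0),y+28,60)
    return k
k1=find(w,(385,133))
# rough predicted knob px in view 2: via moved pose, projecting the estimate
def proj(c,p):
    P=np.linalg.inv(c["pose"]);q=P[:3,:3]@p+P[:3,3];f=240/np.tan(np.radians(c["fov_y"])/2)
    return c["cx"]+f*q[0]/-q[2],c["cy"]+f*q[1]/q[2]
g=np.array(proj(c,[.549,.0125,.295])).astype(int);k2=find(c,g);print(g,k1,k2)
print("knob",tri(ray(w,k1[0]),ray(c,k2[0])),plane(w,k1[0],.295),plane(c,k2[0],.295))
for cc in (w,c):
    u,v=np.array(proj(cc,[.531,.0545,.25])).astype(int);r=rim(cc,u-85,u+85,max(v-85,0),v+85);print((u,v),r,plane(cc,r[0],.248))
    h=proj(cc,[.531,.0545,.25]);
E
```

```text
clock: 2.75
eef_pos: [0.5531, 0.0036, 0.3995]
tool_rot: [0.709, 0.705, -0.001, -0.0]
ft_force: [-0.1, -0.5, -0.3]
grip_width: 0.0852
grasp_force: 0.0
[315 229] (array([384.05378486, 134.29681275]), array([ 366,  117,   37,   38, 1004])) (array([316.76035503, 220.68343195]), array([ 299,  202,   43,   39, 1014]))
knob (array([0.54949666, 0.01353611, 0.27542515]), np.float64(0.00019998147609101208)) [0.54615469 0.01402862 0.295     ] [0.54979697 0.01849053 0.295     ]
(np.int64(354), np.int64(70)) (array([342.09955597,  64.20939636]), ((161.2173614501953, 199.69140625), 167.24990844726562), array([    0,     0,   157,   155, 10906], dtype=int32)) [0.5230412  0.06040262 0.248     ]
(np.int64(291), np.int64(157)) (array([283.25798035, 123.73287964]), ((127.03388214111328, 188.19281005859375), 101.13426208496094), array([   8,    0,  147,  109, 7806], dtype=int32)) [0.52567452 0.07863798 0.248     ]
```

View pics/w2.png

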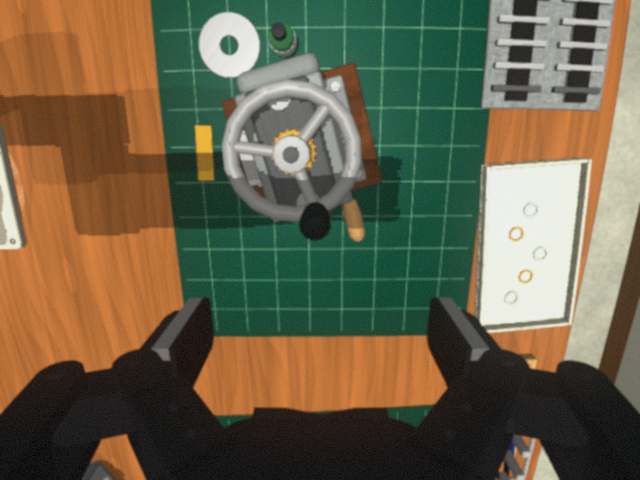

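The second view shows the hub at (291,154), the rim spanning columns 222–361 and rows 82–222, and the knob at (316,220).

```bash
python3 - <<'E'
from h import *
w=np.load("w1.npy",allow_pickle=True).item();c=np.load("w2.npy",allow_pickle=True).item()
print(tri(ray(w,(354.5,68)),ray(c,(291,154))),plane(w,(354.5,68),.256),plane(c,(291,154),.256))
a=(353.5,70.5);b=(291.5,152);print(tri(ray(w,a),ray(c,b)),plane(w,a,.248),plane(c,b,.248))
E
```

```text
(array([0.53118224, 0.05736251, 0.25261367]), np.float64(0.00026295697786402956)) [0.53099621 0.05680478 0.256     ] [0.53134365 0.05768907 0.256     ]
(array([0.5310903 , 0.0576614 , 0.24090458]), np.float64(0.0013174761313779963)) [0.53101514 0.05629315 0.248     ] [0.53111949 0.05854897 0.248     ]
```

The wheel axis is at (0.531,0.057) and the knob at (0.549,0.0135), so r=47 mm, and the heights agree. I'll descend over the knob.

```bash
python3 -m inch '[[[0,0,0],[0.033,-0.013,0.05],-1],[[0,0,0],[0,0,0.08],-1],[[0,0,0],[0,0,0.08],-1],[[0,0,0],[0,0,0.08],-1],[[0,0,0],[0,0,0.07],-1],[[0,0,0],[0,0,0.035],-1],[[0,0,0],[0,0,0],-1],[[0,0,0],[0,0,0],-1]]'
```

```text
clock: 3.47
eef_pos: [0.5486, 0.0121, 0.282]
tool_rot: [0.71, 0.704, -0.0, -0.0]
ft_force: [0.1, 0.2, -0.2]
grip_width: 0.0855
grasp_force: 0.0
```

```bash
python3 -m inch '[[[0,0,0],[0,0,0],1],[[0,0,0],[0,0,0],1],[[0,0,0],[0,0,0],1],[[0,0,0],[0,0,0],1],[[0,0,0],[0,0,0],1],[[0,0,0],[0,0,0],1],[[0,0,0],[0,0,0],1],[[0,0,0],[0,0,0],1]]'; python3 - <<'E'
from h import *
c=vision.camera("wrist");cv2.imwrite("pics/w3.png",c["img"][:,:,::-1])
o=telemetry.get_obs();print(o["ft_force"],o["ft_torque"],o["grasp_force"],o["grip_width"],o["eef_pos"],o["tool_rot"])
E
```

```text
clock: 4.13
eef_pos: [0.5495, 0.0137, 0.2821]
tool_rot: [0.709, 0.705, 0.0, 0.0]
ft_force: [-1.6, -0.6, 5.0]
grip_width: 0.0191
grasp_force: 58.7
[-1.48352781  0.563568    3.75265816] [-0.06913766  0.25456186  0.00479922] 58.71613979630638 0.018610682415858604 [0.54952188 0.01369772 0.28209812] [7.09136926e-01 7.05070668e-01 2.79038324e-04 3.08941052e-04]
```

View pics/w3.png

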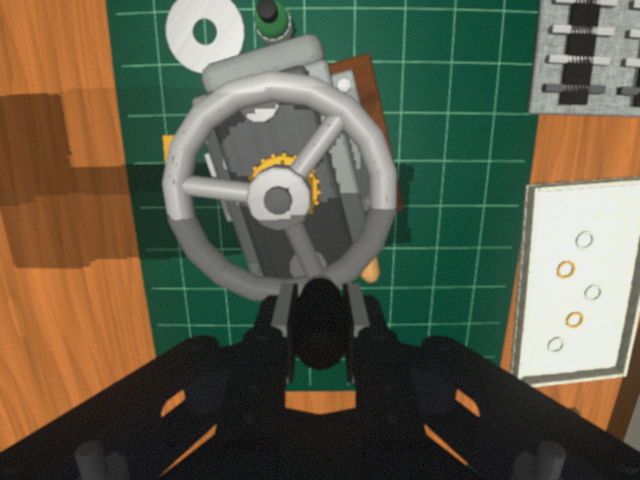

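The knob is held: 18.6–19 mm opening, 58.7 N, and it shows between the pads at (320,322). Now I'll work out the 10° steps for the clockwise winding, one quadrant at a time, plus a force check.

```bash
cat > chk.py <<'E'
import sys,numpy as np
from workcell import telemetry
o=telemetry.get_obs();f=np.array(o["ft_force"]);p=np.array(o["eef_pos"])-[.531,.057,0]
print("xy",p[:2].round(4),"z",p[2].round(4),"ang",np.degrees(np.arctan2(p[1],p[0])).round(1),"r",np.hypot(*p[:2]).round(4),"F",f.round(1),"g",round(o["grasp_force"],1),"t",round(o["clock"],2))
sys.exit(np.hypot(f[0],f[1])>(float(sys.argv[1]) if len(sys.argv)>1 else 15))
E
python3 chk.py; python3 - <<'E'
import numpy as np
for q in range(4):
    a=np.radians(-67-90*q-10*np.arange(10));d=.046*np.diff(np.c_[np.sin(a),np.cos(a)],axis=0)/.3
    print(-67-90*q,[[round(x,3),round(y,3)] for x,y in d],d.sum(0).round(3))
E
```

```text
xy [ 0.0185 -0.0433] z 0.2821 ang -66.8 r 0.0471 F [-1.5  0.6  3.8] g 58.7 t 4.18
-67 [[np.float64(-0.008), np.float64(-0.025)], [np.float64(-0.004), np.float64(-0.026)], [np.float64(0.001), np.float64(-0.027)], [np.float64(0.006), np.float64(-0.026)], [np.float64(0.01), np.float64(-0.025)], [np.float64(0.014), np.float64(-0.023)], [np.float64(0.018), np.float64(-0.02)], [np.float64(0.021), np.float64(-0.016)], [np.float64(0.024), np.float64(-0.013)]] [ 0.081 -0.201]
-157 [[np.float64(0.025), np.float64(-0.008)], [np.float64(0.026), np.float64(-0.004)], [np.float64(0.027), np.float64(0.001)], [np.float64(0.026), np.float64(0.006)], [np.float64(0.025), np.float64(0.01)], [np.float64(0.023), np.float64(0.014)], [np.float64(0.02), np.float64(0.018)], [np.float64(0.016), np.float64(0.021)], [np.float64(0.013), np.float64(0.024)]] [0.201 0.081]
-247 [[np.float64(0.008), np.float64(0.025)], [np.float64(0.004), np.float64(0.026)], [np.float64(-0.001), np.float64(0.027)], [np.float64(-0.006), np.float64(0.026)], [np.float64(-0.01), np.float64(0.025)], [np.float64(-0.014), np.float64(0.023)], [np.float64(-0.018), np.float64(0.02)], [np.float64(-0.021), np.float64(0.016)], [np.float64(-0.024), np.float64(0.013)]] [-0.081  0.201]
-337 [[np.float64(-0.025), np.float64(0.008)], [np.float64(-0.026), np.float64(0.004)], [np.float64(-0.027), np.float64(-0.001)], [np.float64(-0.026), np.float64(-0.006)], [np.float64(-0.025), np.float64(-0.01)], [np.float64(-0.023), np.float64(-0.014)], [np.float64(-0.02), np.float64(-0.018)], [np.float64(-0.016), np.float64(-0.021)], [np.float64(-0.013), np.float64(-0.024)]] [-0.201 -0.081]False
```

```bash
sed -i 's/sys.exit(\(.*\))$/sys.exit(int(\1))/' chk.py
python3 -m inch '[[[0,0,0],[-0.008,-0.025,0],1],[[0,0,0],[-0.004,-0.026,0],1],[[0,0,0],[0.001,-0.027,0],1],[[0,0,0],[0.006,-0.026,0],1]]' >/dev/null; python3 chk.py && python3 -m inch '[[[0,0,0],[0.010,-0.025,0],1],[[0,0,0],[0.014,-0.023,0],1],[[0,0,0],[0.018,-0.020,0],1],[[0,0,0],[0.021,-0.016,0],1],[[0,0,0],[0.024,-0.013,0],1]]' >/dev/null; python3 chk.py
```

```text
xy [-0.0128 -0.0447] z 0.2821 ang -106.0 r 0.0465 F [4.7 1.8 3.8] g 58.9 t 4.52
xy [-0.0416 -0.0184] z 0.2821 ang -156.1 r 0.0455 F [ 7.2 -0.4  4.4] g 58.9 t 4.93
```

```bash

python3 -m inch '[[[0,0,0],[0.025,-0.008,0],1],[[0,0,0],[0.026,-0.004,0],1],[[0,0,0],[0.027,0.001,0],1],[[0,0,0],[0.026,0.006,0],1]]' >/dev/null; python3 chk.py && python3 -m inch '[[[0,0,0],[0.025,0.010,0],1],[[0,0,0],[0.023,0.014,0],1],[[0,0,0],[0.020,0.018,0],1],[[0,0,0],[0.016,0.021,0],1],[[0,0,0],[0.013,0.024,0],1]]' >/dev/null; python3 chk.py
```

```text
xy [-0.0434  0.0119] z 0.2821 ang 164.7 r 0.045 F [ 4.2 -4.1  5.4] g 59.1 t 5.27
xy [-0.0188  0.0409] z 0.282 ang 114.7 r 0.045 F [-2.3 -3.9  9.6] g 59.5 t 5.68
```

Forces run at about 5–7 N while winding freely. From here I go in small checked chunks that stop when the force rises.

```bash
exec 2>&1
python3 -m inch '[[[0,0,0],[0.008,0.025,0],1],[[0,0,0],[0.004,0.026,0],1]]' >/dev/null; python3 chk.py 14 && 
python3 -m inch '[[[0,0,0],[-0.001,0.027,0],1],[[0,0,0],[-0.006,0.026,0],1]]' >/dev/null && python3 chk.py 14 &&
python3 -m inch '[[[0,0,0],[-0.010,0.025,0],1],[[0,0,0],[-0.014,0.023,0],1]]' >/dev/null && python3 chk.py 14 &&
python3 -m inch '[[[0,0,0],[-0.018,0.020,0],1],[[0,0,0],[-0.021,0.016,0],1],[[0,0,0],[-0.024,0.013,0],1]]' >/dev/null && python3 chk.py 14
```

```text
xy [-0.0038  0.045 ] z 0.282 ang 94.8 r 0.0452 F [-3.7 -2.   9.4] g 59.5 t 5.85
xy [0.0121 0.0439] z 0.282 ang 74.6 r 0.0455 F [-3.4  1.9  9.3] g 59.5 t 6.02
xy [0.0269 0.0373] z 0.282 ang 54.1 r 0.046 F [-2.1  2.9  8.2] g 59.4 t 6.18
xy [0.0426 0.0187] z 0.2821 ang 23.7 r 0.0466 F [0.6 5.3 6.4] g 59.3 t 6.43
```

```bash
exec 2>&1
python3 -m inch '[[[0,0,0],[-0.025,0.008,0],1],[[0,0,0],[-0.026,0.004,0],1]]' >/dev/null; python3 chk.py 14 && 
python3 -m inch '[[[0,0,0],[-0.027,-0.001,0],1],[[0,0,0],[-0.026,-0.006,0],1]]' >/dev/null && python3 chk.py 14 &&
python3 -m inch '[[[0,0,0],[-0.025,-0.010,0],1],[[0,0,0],[-0.023,-0.014,0],1]]' >/dev/null && python3 chk.py 14 &&
python3 -m inch '[[[0,0,0],[-0.020,-0.018,0],1],[[0,0,0],[-0.016,-0.021,0],1],[[0,0,0],[-0.013,-0.024,0],1]]' >/dev/null && python3 chk.py 14
```

```text
xy [0.0456 0.0098] z 0.2821 ang 12.1 r 0.0467 F [-2.5 39.3  6. ] g 59.1 t 6.6
```

The force has jumped to 39 N at about 12°, so that looks like the stop. I'll hold and read.

```bash
exec 2>&1
python3 -m inch '[[[0,0,0],[0,0,0],1],[[0,0,0],[0,0,0],1],[[0,0,0],[0,0,0],1]]' >/dev/null; python3 chk.py 14; python3 - <<'E'
from h import *
c=vision.camera("wrist");cv2.imwrite("pics/w4.png",c["img"][:,:,::-1])
np.save("w4.npy",c,allow_pickle=True)
E
```

```text
xy [0.0455 0.0103] z 0.2821 ang 12.7 r 0.0467 F [ 0.3 22.8  5. ] g 59.1 t 6.85
```

View pics/w4.png

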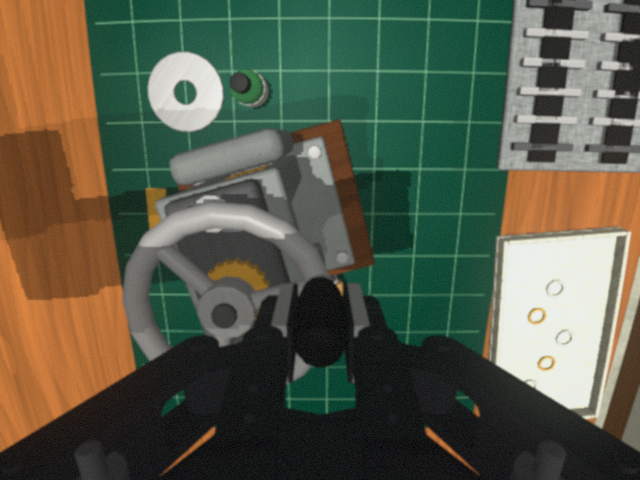

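The knob is still seated at (320,322), and a steady 22.8 N remains against the stop. The wheel went through 280° (0.78 turn), which is inside the stated range. The stop is at TCP angle ≈12.7°. Now I back off counterclockwise.

```bash
exec 2>&1
python3 -m inch '[[[0,0,0],[0.026,-0.004,0],1]]' >/dev/null; python3 chk.py 25 && 
python3 -m inch '[[[0,0,0],[0.025,-0.008,0],1]]' >/dev/null; python3 chk.py 25 &&
python3 -m inch '[[[0,0,0],[0.024,-0.013,0],1],[[0,0,0],[0.021,-0.016,0],1],[[0,0,0],[0.018,-0.020,0],1],[[0,0,0],[0.014,-0.023,0],1]]' >/dev/null && python3 chk.py 15 &&
python3 -m inch '[[[0,0,0],[0.010,-0.025,0],1],[[0,0,0],[0.006,-0.026,0],1],[[0,0,0],[0.001,-0.027,0],1],[[0,0,0],[-0.004,-0.026,0],1],[[0,0,0],[-0.008,-0.025,0],1]]' >/dev/null && python3 chk.py 15
```

```text
xy [0.0452 0.0119] z 0.2821 ang 14.8 r 0.0468 F [ 4.  -3.8  5.3] g 59.2 t 6.98
xy [0.0433 0.0173] z 0.2821 ang 21.7 r 0.0467 F [ 4.  -2.1  6.6] g 59.2 t 7.07
xy [0.0217 0.0403] z 0.2821 ang 61.7 r 0.0458 F [ 3.8 -1.5  6. ] g 59.2 t 7.4
xy [-0.0173  0.0416] z 0.2821 ang 112.6 r 0.045 F [ 4.9 -1.9  5.1] g 59.2 t 7.82
```

```bash
exec 2>&1
python3 -m inch '[[[0,0,0],[-0.013,-0.024,0],1],[[0,0,0],[-0.016,-0.021,0],1],[[0,0,0],[-0.020,-0.018,0],1],[[0,0,0],[-0.023,-0.014,0],1],[[0,0,0],[-0.025,-0.010,0],1],[[0,0,0],[-0.026,-0.006,0],1],[[0,0,0],[-0.027,-0.001,0],1],[[0,0,0],[-0.026,0.004,0],1],[[0,0,0],[-0.025,0.008,0],1]]' >/dev/null; python3 chk.py &&
python3 -m inch '[[[0,0,0],[-0.024,0.013,0],1],[[0,0,0],[-0.021,0.016,0],1],[[0,0,0],[-0.018,0.020,0],1],[[0,0,0],[-0.014,0.023,0],1],[[0,0,0],[-0.010,0.025,0],1],[[0,0,0],[-0.006,0.026,0],1],[[0,0,0],[-0.001,0.027,0],1],[[0,0,0],[0.004,0.026,0],1],[[0,0,0],[0.008,0.025,0],1]]' >/dev/null && python3 chk.py &&
python3 -m inch '[[[0,0,0],[0.013,0.024,0],1],[[0,0,0],[0.016,0.021,0],1],[[0,0,0],[0.020,0.018,0],1],[[0,0,0],[0.023,0.014,0],1],[[0,0,0],[0.025,0.010,0],1],[[0,0,0],[0.026,0.006,0],1],[[0,0,0],[0.027,0.001,0],1],[[0,0,0],[0.026,-0.004,0],1],[[0,0,0],[0.025,-0.008,0],1]]' >/dev/null && python3 chk.py
```

```text
xy [-0.042  -0.0172] z 0.2821 ang -157.7 r 0.0454 F [4.2 4.9 4.9] g 59.2 t 8.57
xy [ 0.0162 -0.0441] z 0.282 ang -69.8 r 0.047 F [-3.3 -2.9  9.2] g 59.7 t 9.32
xy [0.0438 0.0162] z 0.2821 ang 20.3 r 0.0467 F [ 3.4 -2.1  7.1] g 59.3 t 10.07
```

One turn is nearly complete and tracking cleanly. Now the second turn, stopping one row early (at 13°).

```bash
exec 2>&1
python3 -m inch '[[[0,0,0],[0.024,-0.013,0],1],[[0,0,0],[0.021,-0.016,0],1],[[0,0,0],[0.018,-0.020,0],1],[[0,0,0],[0.014,-0.023,0],1],[[0,0,0],[0.010,-0.025,0],1],[[0,0,0],[0.006,-0.026,0],1],[[0,0,0],[0.001,-0.027,0],1],[[0,0,0],[-0.004,-0.026,0],1],[[0,0,0],[-0.008,-0.025,0],1]]' >/dev/null; python3 chk.py &&
python3 -m inch '[[[0,0,0],[-0.013,-0.024,0],1],[[0,0,0],[-0.016,-0.021,0],1],[[0,0,0],[-0.020,-0.018,0],1],[[0,0,0],[-0.023,-0.014,0],1],[[0,0,0],[-0.025,-0.010,0],1],[[0,0,0],[-0.026,-0.006,0],1],[[0,0,0],[-0.027,-0.001,0],1],[[0,0,0],[-0.026,0.004,0],1],[[0,0,0],[-0.025,0.008,0],1]]' >/dev/null && python3 chk.py &&
python3 -m inch '[[[0,0,0],[-0.024,0.013,0],1],[[0,0,0],[-0.021,0.016,0],1],[[0,0,0],[-0.018,0.020,0],1],[[0,0,0],[-0.014,0.023,0],1],[[0,0,0],[-0.010,0.025,0],1],[[0,0,0],[-0.006,0.026,0],1],[[0,0,0],[-0.001,0.027,0],1],[[0,0,0],[0.004,0.026,0],1],[[0,0,0],[0.008,0.025,0],1]]' >/dev/null && python3 chk.py &&
python3 -m inch '[[[0,0,0],[0.013,0.024,0],1],[[0,0,0],[0.016,0.021,0],1],[[0,0,0],[0.020,0.018,0],1],[[0,0,0],[0.023,0.014,0],1],[[0,0,0],[0.025,0.010,0],1],[[0,0,0],[0.026,0.006,0],1],[[0,0,0],[0.027,0.001,0],1],[[0,0,0],[0.026,-0.004,0],1],[[0,0,0],[0,0,0],1],[[0,0,0],[0,0,0],1]]' >/dev/null && python3 chk.py
python3 - <<'E'
from h import *
c=vision.camera("wrist");cv2.imwrite("pics/w5.png",np.hstack([cv2.resize(i[:,:,::-1],(400,300)) for i in (np.load("w4.npy",allow_pickle=True).item()["img"],c["img"])]))
E
```

```text
xy [-0.0173  0.0416] z 0.2821 ang 112.6 r 0.045 F [ 4.2 -1.1  5.6] g 59.3 t 10.82
xy [-0.0421 -0.0172] z 0.282 ang -157.7 r 0.0455 F [3.2 5.7 6.1] g 59.2 t 11.57
xy [ 0.0162 -0.0442] z 0.282 ang -69.8 r 0.047 F [-2.3 -1.9  9.9] g 59.7 t 12.32
xy [0.0456 0.0102] z 0.2821 ang 12.6 r 0.0467 F [4.3 1.8 6.3] g 59.3 t 13.15
```

View pics/w5.png

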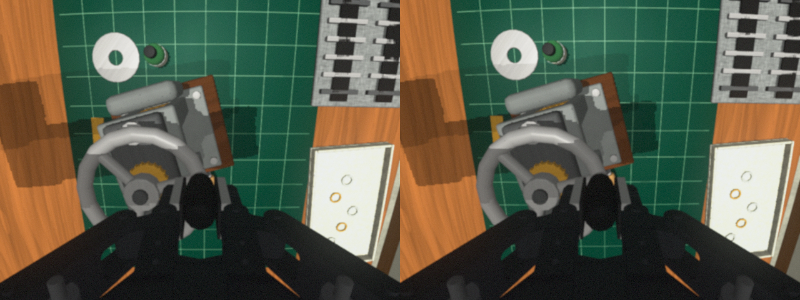

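The left half is at the stop and the right half is now. The spokes, hub and knob (200,200) stand the same, and the TCP is back at the stop position to within 0.1 mm after 720°, at 59 N grip. I'm handing in.

```bash
python3 -c "
from workcell import workorder
print(workorder.job_done())"; python3 chk.py
```

```text
the job is handed in; nothing more can be done
None
the job is handed in; nothing more can be done
```

The wheel was wound clockwise to its stop (force rose to about 39 N after 0.78 turn), then backed off two full turns to within 0.1 mm at the knob; the knob is still held at 59 N and the job is handed in, with no verdict returned.

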